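# Reset the pump controller under its push-latch flap

### The arm

A 6-joint arm with a two-finger parallel gripper is mounted at the origin on the work surface. World frame = base frame: x ahead of the robot, y to its left, z up, the work surface at z = 0. Lengths are in mm, angles in rad, forces in N, time in s.
With the tool pointing down it reaches from about 275 to 725 mm from the base axis. Payload 5.6 kg.
Tool frame: the origin (TCP) lies between the finger pads; the fingertips stand 14 mm ahead of it and the grasp point (between the pads) lies 5 mm behind it (robot.finger_overhang is the distance from the TCP to the fingertips, in mm); z points along the fingers, y is the direction in which the jaws open and shut (so a half turn about z gives the same grasp; the last joint's range is limited). The gripper opens to 85 mm and grips with 20 to 120 N. Pads are 22 mm wide; open, the fingers measure 114 mm over their backs; the gripper's body (76 mm by 85 mm) begins 54 mm behind the grasp point. The pads swing forward as they close: fully open they stand 13 mm farther back than shut.
Start: joints at [-0.957, 0.255, 0.108, 0, -1.424, -0.285], TCP at [177.619, -520.523, 245.283] pointing down, gripper open.
Joint ranges: [-2.95, 2.95], [-1.21, 1.97], [-1.09, 1.5], [-2.87, 1.71], [-2.94, -0.07], [-3.05, 3.05]. Speed limits (rad/s): [2.57, 2.57, 3.14, 3.14, 3.14, 3.14].

### API

Orientations are given as a unit quaternion [w, x, y, z].
In Python, from plant import robot gives the robot as it stands.
- The arm moves only by the shell command python3 -m pendant 'ROWS'. ROWS is JSON, a list of rows, each an object with "translation": the shift along the tool's x, y, z in m, a list of three; "spin": the turn about the tool's z in units of 8 degrees (1.0 is 8 degrees); "fingers": the gripper command: -1 is fully open, 1 is shut, values between are in proportion. In form: [{"translation": [tx, ty, tz], "spin": spin, "fingers": fingers}, ...]. A call has 1 to 12 rows; each row is the pose to reach, as a shift and turn from the pose commanded when the call began, along the tool's axes at that moment; what a row does not reach only later rows make up. A row lasts 1/10 s, in which the tool goes at most 50 mm and 8.59 degrees, less where a joint would pass 70% of its speed; a pose out of reach is approached as far as the arm can. A call with a gripper value outside its range is refused whole. The fingers move at their own pace and stop on an object; the grip force is fixed at half the most. Time passes only in rows, so rows that repeat a pose let the fingers close. It gives the time, the measured TCP pose, the force and the opening at its end, in the units of the state.
- robot.sense(): the state, without advancing time (a new reading comes with each control period).
- robot.grab_frame(name): name is "scene" or "top"; returns the picture (420x560x3 uint8, red, green, blue); there is no depth.
- robot.calibration(name): a dict with "fx", "fy", "cx", "cy" (pixels), "k1" (the pictures are not rectified: a ray, as slopes to the right and down, at radius r is drawn at 1 + k1 r^2 times it, then the intrinsics apply), "R" (3x3) and "t" (3): a world point X has camera coordinates R X + t. Camera axes: x right, y down, z forward; pixel columns grow to the right and rows downward; lengths in mm; the calibration is good to about 2 mm. A picture is of the moment at which its call begins. calibration takes no time and is no camera call.
- robot.sign_off(): hands the job in, once; it reports no verdict.
The state is a dict: "clock": time; "joints": joint angles; "joint_vel": joint speeds; "tau": joint torques, N m; "ee_pos": TCP position; "ee_rot": TCP orientation; "wrist_force": force on the tool from outside, world axes, zero at the start; "moment": the same for the moment, N m; "gripper_width": finger opening in mm.
Only numpy, scipy, OpenCV 4.12 (cv2) and the standard library are available. Lean on these libraries where they do the work, as an engineer would, in place of code of your own. Each camera call takes 0.05 s, during which the arm holds its last target.

### The job

Reset the pump controller on the test bench: press the flap in its top so that it pops open by itself, push the reset button underneath all the way in, then swing the flap shut and press it down until it latches flush again. Do it all by pushing with the fingertips; do not pick up or shift any of the loose parts lying around.

Things in the scene. Friction and masses are not known exactly. Their poses are not given: they have to be found in the camera images.
- controller: White pump controller box fixed to the bench, 180 (x) x 200 (y) x 100 mm high, possibly turned. Origin: centre of its underside, z up. In the middle of its top a well 104 (x) x 94 (y) mm, 60 mm deep, is closed by a grey flap, hinged along x on the well's +y side; its free edge is on the -y side.
- flap (a joint): Flap angle, rad: 0 latched flush, positive open (stop 2.4, leaning 47 deg past upright, away from the well), negative pressed in (stop -0.125, 9 mm down at flap_press). Push-push latch: pressed from flush to its stop and let go, the flap swings open on its spring in about 3 s. Pushed from open down through flush to its stop and let go, it comes back to 0 and stays latched.
- flap_press (a point): Where the flap is pressed: on its outer face at a low rib, 70 mm from the hinge axis, half-way along. Moves with the flap; z is the face's outward normal. The flap is 96 mm along the hinge, 90 mm from hinge axis to free edge, 5 mm thick. 2 to 3 N here press it to its stop; a press short of -0.11 rad does not work the latch. A finger above must move off to let it open.
- flap_hinge (a point): Middle of the flap's hinge axis, 97.5 mm above the bench and 2.5 mm below the flap's outer face. Its axes turn with the flap: x lies along the hinge, and -y points from the hinge to the free edge. A thin steel latch pin stands 34 mm out from the flap's inner face, 79 mm from the hinge axis, and enters the latch case when shut.
- reset_top (a point): Centre of the top face of the round reset button, 24 mm across, standing in the well on a 46 mm base; 32 mm below the box's top, 35 mm from the hinge axis towards the free edge. A black latch case takes up the well within 25 mm of the free-edge side.
- reset (a joint): How far the reset button is pushed in, in m: 0 = out, 0.006 = all the way in (4 N); it springs back.
- coupling: Loose brass hose coupling, 34 mm across, 34 mm high, standing on the controller's top in the corner at its -x, -y. Origin: centre of its underside.
- nipple: Loose brass nipple, 29 mm across, 40 mm high, standing on the bench on the controller's +y side. Origin: centre of its underside.
- flange: Loose flat steel ring, 72 mm across, 12 mm thick, on the bench on the controller's -x side. Origin: centre of its underside.
- leak_spray: Loose white bottle, 44 mm across, 130 mm high. Origin: centre of its underside.
- spanner: Loose steel spanner 180 mm long, lying along its x. Origin: its middle, underside.
- driver: Loose screwdriver 190 mm long, 26 mm thick, lying along its x. Origin: its middle, underside.
- cup: Loose steel cup, 72 mm across, 70 mm high. Origin: centre of its underside.

How it is judged:
By the outcome, as a careful person would: the job done as asked, in the order asked, and still so for the second after the job is handed in, with the robot touching nothing.
It also fails if it takes over 51 s, if anything falls off the work surface, if the arm or the gripper's body presses on something with over 40 N, if the wrist force passes 120 N, or if a joint passes its speed limit or range.

## Working session

There is one attempt and no reset: what is moved stays moved. The work goes in short steps, Python scripts to look and compute and a shell command to move; the robot and the scene stay as the last step left them, time stands still between calls to the robot, and variables do not carry over. Pictures are saved under pics/ and viewed, and the job is handed in when it is done.

```bash
ls; mkdir -p pics
python3 - <<'E'
from plant import robot
import cv2
for n in("scene","top"):
    im=robot.grab_frame(n); cv2.imwrite(f"pics/{n}0.png",im[:,:,::-1])
    print(n,robot.calibration(n))
print(robot.sense())
E
```

```text
pics
scene {'fx': 398.330479269146, 'fy': 398.330479269146, 'cx': 279.60013473993774, 'cy': 201.96195708722564, 'k1': 0.027665560695710224, 'R': array([[ 0.39324165,  0.91943178,  0.0024897 ],
       [ 0.76933293, -0.32755905, -0.54848146],
       [-0.50347576,  0.21760117, -0.83615901]]), 't': array([-195.88301873, -299.20680688, 1224.07792612])}
top {'fx': 393.40181769167754, 'fy': 393.40181769167754, 'cx': 282.15385074111475, 'cy': 208.6771550669649, 'k1': -0.026286061720360108, 'R': array([[ 0.0298539 , -0.99914935, -0.0284486 ],
       [-0.99869994, -0.02863981, -0.04216856],
       [ 0.04131793,  0.02967051, -0.99870541]]), 't': array([ -5.64725157, 475.13116682, 934.8115842 ])}
{'clock': 0.1, 'joints': array([-9.57412044e-01,  2.55697904e-01,  1.07185455e-01, -3.97919361e-04,
       -1.42389473e+00, -2.84567814e-01]), 'joint_vel': array([0.00281811, 0.00055355, 0.00273936, 0.00077912, 0.00109451,
       0.00062297]), 'tau': array([-8.54141035e-04, -3.87601769e+01,  2.38477296e+01,  5.37784070e+00,
       -3.72273891e-03, -1.53876562e-05]), 'ee_pos': array([ 177.51566777, -520.15031976,  244.50498383]), 'ee_rot': array([-1.72300927e-04, -1.63639631e-01,  9.86519834e-01,  8.11019938e-04]), 'wrist_force': array([ 0.65260517,  0.00314651, -0.30163424]), 'moment': array([-0.00906084,  0.01685943,  0.02618852]), 'gripper_width': 85.86439091783977}
```

View pics/scene0.png

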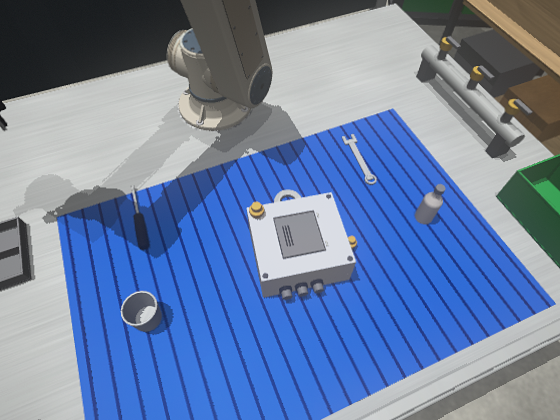

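View pics/top0.png

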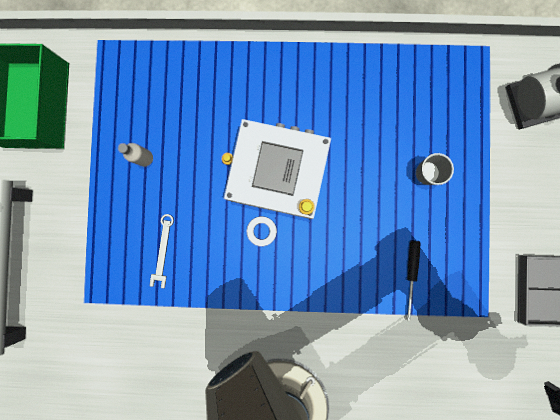

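The scene picture shows the box at about (302,245). In the top view the box is centred near (277,168), with the flap at (277,168), the rib at (290,170) on the right (free edge, world -y) and the coupling at (306,206). Next I measure the pose.

```bash
cat > h.py <<'E'
import numpy as np,cv2
from plant import robot
def ray(n,uv):
    c=robot.calibration(n); K=np.array([[c['fx'],0,c['cx']],[0,c['fy'],c['cy']],[0,0,1]])
    p=cv2.undistortPoints(np.array([[uv]],float),K,np.array([c['k1'],0,0,0,0]))[0,0]
    R=np.array(c['R']);t=np.array(c['t'])
    return -R.T@t, R.T@np.array([p[0],p[1],1])
def onz(n,uv,z):
    o,d=ray(n,uv); return o+d*(z-o[2])/d[2]
def proj(n,X):
    c=robot.calibration(n);R=np.array(c['R']);t=np.array(c['t'])
    K=np.array([[c['fx'],0,c['cx']],[0,c['fy'],c['cy']],[0,0,1]])
    return cv2.projectPoints(np.array(X,float).reshape(-1,1,3),cv2.Rodrigues(R)[0],t,K,np.array([c['k1'],0,0,0,0]))[0][:,0]
E
python3 - <<'E'
from h import *
for n in("top","scene"):
    im=cv2.imread(f"pics/{n}0.png")
    g=cv2.cvtColor(im,cv2.COLOR_BGR2HSV)
    roi=np.zeros(im.shape[:2],np.uint8)
    if n=="top": roi[110:225,218:338]=1
    else: roi[185:300,240:360]=1
    m=((g[:,:,2]>195)&(g[:,:,1]<40)).astype(np.uint8)*roi
    m=cv2.morphologyEx(m,cv2.MORPH_OPEN,np.ones((3,3)))
    cs,_=cv2.findContours(m,cv2.RETR_EXTERNAL,cv2.CHAIN_APPROX_NONE)
    c=max(cs,key=cv2.contourArea); pts=c[:,0].astype(float)
    W=np.array([onz(n,p,100)[:2] for p in pts],np.float32)
    r=cv2.minAreaRect(W);print(n,"box",r)
    # flap
    f=((g[:,:,2]<175)&(g[:,:,1]<50)).astype(np.uint8)*roi
    cs,_=cv2.findContours(f,cv2.RETR_EXTERNAL,cv2.CHAIN_APPROX_NONE)
    for c in cs:
        if cv2.contourArea(c)>400:
            W=np.array([onz(n,p,100)[:2] for p in c[:,0]],np.float32); print("flap",cv2.minAreaRect(W))
    y=((g[:,:,0]>12)&(g[:,:,0]<32)&(g[:,:,1]>110)&(g[:,:,2]>120)).astype(np.uint8)
    k,l,s,ce=cv2.connectedComponentsWithStats(y*cv2.dilate(roi,np.ones((15,15))))
    for i in range(1,k):
        if s[i,4]>20: print("brass",ce[i],s[i],onz(n,ce[i],134)[:2],onz(n,ce[i],40)[:2])
    x,yy,w,hh=(205,100,150,140) if n=="top" else (230,180,140,130)
    cv2.imwrite(f"pics/{n}z.png",cv2.resize(im[yy:yy+hh,x:x+w],None,fx=4.2,fy=4.2,interpolation=cv2.INTER_CUBIC))
E
```

```text
top box ((560.4241333007812, 19.154258728027344), (199.2165985107422, 179.95938110351562), 79.21665954589844)
flap ((560.2164306640625, 18.970909118652344), (93.8658447265625, 103.81939697265625), 79.0259780883789)
brass [226.7032967  158.16483516] [222 153  11  12  91] [573.11909506 124.62733252] [588.84106465 141.19090363]
brass [305.97849462 206.26344086] [299 199  15  15 186] [476.41337629 -44.8991398 ] [481.04248413 -47.78150989]
scene box ((543.3143310546875, 21.80164337158203), (199.20008850097656, 207.58782958984375), 79.22461700439453)
flap ((625.086181640625, -36.515777587890625), (243.53158569335938, 141.64208984375), 43.71308135986328)
flap ((556.546142578125, 19.15184783935547), (94.2071533203125, 103.22281646728516), 79.14585876464844)
brass [255.93518519 208.5       ] [250 202  14  14 108] [481.93899983 -48.92358148] [424.75784948 -31.39733576]
brass [351.63333333 238.93333333] [349 236   7   6  30] [627.83351262 105.01906541] [589.54483331 142.47996763]
```

View pics/topz.png

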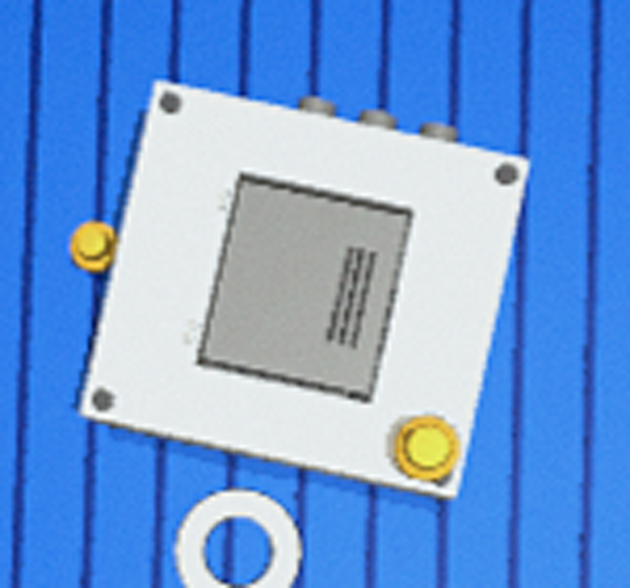

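View pics/scenez.png

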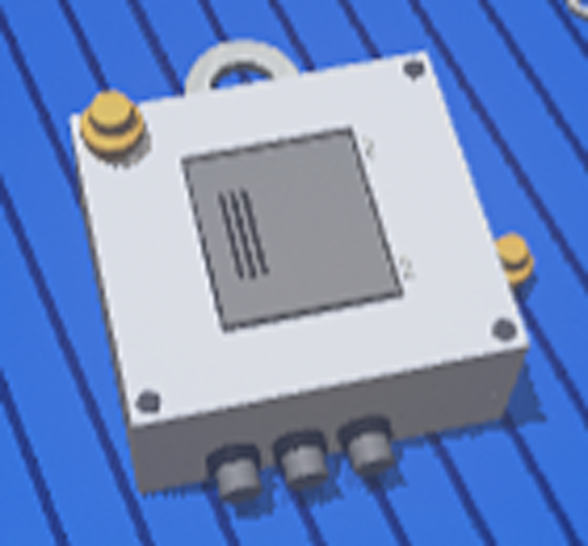

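```bash
cat >> h.py <<'E'
C=np.array([558.5,19.1]); TH=np.radians(-10.85)
LX=np.array([np.cos(TH),np.sin(TH)]);LY=np.array([-np.sin(TH),np.cos(TH)])
def L2W(x,y): return C+x*LX+y*LY
def W2L(p): d=np.array(p[:2])-C; return d@LX,d@LY
from scipy.spatial.transform import Rotation as Ro
def state():
    s=robot.sense(); q=s['ee_rot']; R=Ro.from_quat([q[1],q[2],q[3],q[0]]).as_matrix()
    ya=np.degrees(np.arctan2(R[1,1],R[0,1]))
    print("t",s['clock'],"loc",np.round(W2L(s['ee_pos']),1),"tipz",round(s['ee_pos'][2]-robot.finger_overhang,1),"toolY deg",round(ya,2),"F",np.round(s['wrist_force'],1),"w",round(s['gripper_width'],1))
    return s,R,ya
def shift(x,y,tipz,ydeg=None):
    s,R,ya=state()
    w=L2W(x,y); T=np.array([w[0],w[1],tipz+robot.finger_overhang])
    o="shift m %s"%np.round(R.T@(T-s['ee_pos'])/1000,4)
    if ydeg is not None: o+=" spin(+ = world cw) %.3f"%(-((ydeg-ya))/8)
    print(o)
E
python3 - <<'E'
from h import *
print(robot.finger_overhang)
p=(np.array([350,298])/4.2)+[205,100]; print("rib loc",W2L(onz("top",p,100)))
p=(np.array([243,233])/4.2)+[230,180]; print("rib loc",W2L(onz("scene",p,100)))
shift(0,-25,231,79.15)
E
```

```text
14.0
rib loc (np.float64(0.25323083909981536), np.float64(-24.929491232578446))
rib loc (np.float64(-1.3997829099239982), np.float64(-23.953922691946588))
t 0.1 loc [-272.7 -601.3] tipz 230.5 toolY deg 108.84 F [ 0.7  0.  -0.3] w 85.9
shift m [-5.223e-01  3.656e-01  1.000e-04] spin(+ = world cw) 3.711
```

```bash
python3 -m pendant '[{"translation":[-0.522,0.366,0],"spin":3.7,"fingers":1},{"translation":[-0.522,0.366,0],"spin":3.7,"fingers":1},{"translation":[-0.522,0.366,0],"spin":3.7,"fingers":1},{"translation":[-0.522,0.366,0],"spin":3.7,"fingers":1},{"translation":[-0.522,0.366,0],"spin":3.7,"fingers":1},{"translation":[-0.522,0.366,0],"spin":3.7,"fingers":1},{"translation":[-0.522,0.366,0],"spin":3.7,"fingers":1},{"translation":[-0.522,0.366,0],"spin":3.7,"fingers":1},{"translation":[-0.522,0.366,0],"spin":3.7,"fingers":1},{"translation":[-0.522,0.366,0],"spin":3.7,"fingers":1},{"translation":[-0.522,0.366,0],"spin":3.7,"fingers":1},{"translation":[-0.522,0.366,0],"spin":3.7,"fingers":1}]'
python3 -c "
from h import *
shift(0,-25,110,79.15)"
```

```text
clock: 1.3
ee_pos: [520.3, -50.0, 245.1]
ee_rot: [-0.0, 0.094, 0.996, -0.0]
wrist_force: [0.6, -0.2, 0.4]
gripper_width: 0.2
t 1.3 loc [-24.5 -75.1] tipz 231.1 toolY deg 79.26 F [ 0.6 -0.2  0.4] w 0.2
shift m [-0.0247  0.05    0.1211] spin(+ = world cw) 0.014
```

```bash
python3 -m pendant '[{"translation":[-0.025,0.050,0.02],"spin":0,"fingers":1},{"translation":[-0.025,0.050,0.06],"spin":0,"fingers":1},{"translation":[-0.025,0.050,0.10],"spin":0,"fingers":1},{"translation":[-0.025,0.050,0.12],"spin":0,"fingers":1},{"translation":[-0.025,0.050,0.12],"spin":0,"fingers":1},{"translation":[-0.025,0.050,0.12],"spin":0,"fingers":1}]'
python3 - <<'E'
from h import *
shift(0,-25,96,79.15)
for n in("scene",):
    im=robot.grab_frame(n); cv2.imwrite(f"pics/{n}1.png",cv2.resize(im[130:330,180:440,::-1],None,fx=3,fy=3))
E
```

```text
clock: 1.9
ee_pos: [553.9, -7.8, 125.9]
ee_rot: [0.0, 0.094, 0.996, -0.0]
wrist_force: [-0.2, 0.0, 1.6]
gripper_width: -0.3
t 1.9 loc [  0.6 -27.2] tipz 111.9 toolY deg 79.25 F [-0.2  0.   1.6] w -0.3
shift m [0.0006 0.0022 0.0159] spin(+ = world cw) 0.012
```

View pics/scene1.png

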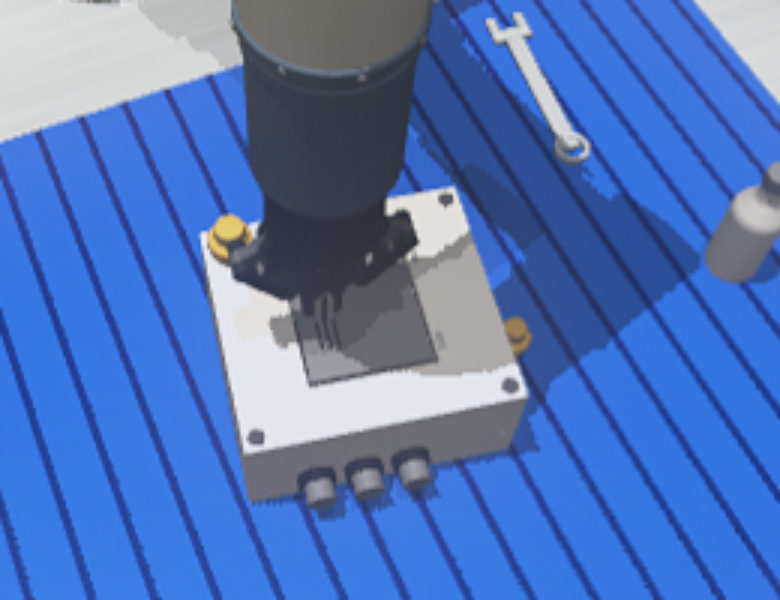

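The scene view shows the shut fingertips over the rib near (325,320), and the coupling at (230,235) is clear of the gripper. Now I press.

```bash
python3 -m pendant '[{"translation":[0,0.002,0.008],"spin":0,"fingers":1},{"translation":[0,0.002,0.012],"spin":0,"fingers":1},{"translation":[0,0.002,0.016],"spin":0,"fingers":1},{"translation":[0,0.002,0.018],"spin":0,"fingers":1},{"translation":[0,0.002,0.018],"spin":0,"fingers":1},{"translation":[0,0.002,0.018],"spin":0,"fingers":1}]'
python3 -c "
from h import *
state()"
```

```text
clock: 2.55
ee_pos: [554.2, -5.6, 107.6]
ee_rot: [0.0, 0.094, 0.996, 0.0]
wrist_force: [-0.1, 1.3, 0.8]
gripper_width: 0.1
t 2.55 loc [  0.4 -25. ] tipz 93.6 toolY deg 79.24 F [-0.1  1.3  0.8] w 0.1
```

```bash
python3 -m pendant '[{"translation":[0,0,0.002],"spin":0,"fingers":1},{"translation":[0,0,0.002],"spin":0,"fingers":1},{"translation":[0,0,0.002],"spin":0,"fingers":1}]'; python3 -m pendant '[{"translation":[0,0,0.002],"spin":0,"fingers":1},{"translation":[0,0,0.002],"spin":0,"fingers":1},{"translation":[0,0,0.002],"spin":0,"fingers":1}]'
```

```text
clock: 2.85
ee_pos: [554.3, -5.5, 105.9]
ee_rot: [0.001, 0.094, 0.996, 0.0]
wrist_force: [-1.0, 1.0, 6.1]
gripper_width: -0.0
clock: 3.15
ee_pos: [554.5, -5.5, 105.6]
ee_rot: [0.001, 0.093, 0.996, 0.0]
wrist_force: [-5.1, 3.4, 14.7]
gripper_width: 0.0
```

The flap is at its stop. Now I lift away.

```bash
python3 -m pendant '[{"translation":[0,0,-0.04],"spin":0,"fingers":1},{"translation":[0,0,-0.08],"spin":0,"fingers":1},{"translation":[0,0,-0.12],"spin":0,"fingers":1},{"translation":[0,-0.02,-0.16],"spin":0,"fingers":1},{"translation":[0.06,-0.06,-0.17],"spin":0,"fingers":1},{"translation":[0.10,-0.10,-0.17],"spin":0,"fingers":1},{"translation":[0.12,-0.14,-0.17],"spin":0,"fingers":1},{"translation":[0.12,-0.14,-0.17],"spin":0,"fingers":1}]'
python3 -c "
from h import *
s,_,_=state();print(s['joints'])"
```

```text
clock: 3.95
ee_pos: [406.8, -122.4, 273.6]
ee_rot: [-0.0, 0.094, 0.996, -0.0]
wrist_force: [1.5, 0.1, 0.5]
gripper_width: -0.2
t 3.95 loc [-122.3 -167.5] tipz 259.6 toolY deg 79.18 F [1.5 0.1 0.5] w -0.2
[ 7.98427244e-02 -4.20859452e-03 -1.22444826e-01  2.29432303e-04
 -1.45269242e+00 -1.83951621e+00]
```

```bash
for i in 1; do python3 -m pendant '[{"translation":[0,0,0],"spin":-11.25,"fingers":1},{"translation":[0,0,0],"spin":-11.25,"fingers":1},{"translation":[0,0,0],"spin":-11.25,"fingers":1},{"translation":[0,0,0],"spin":-11.25,"fingers":1},{"translation":[0,0,0],"spin":-11.25,"fingers":1},{"translation":[0,0,0],"spin":-11.25,"fingers":1},{"translation":[0,0,0],"spin":-11.25,"fingers":1},{"translation":[0,0,0],"spin":-11.25,"fingers":1},{"translation":[0,0,0],"spin":-11.25,"fingers":1},{"translation":[0,0,0],"spin":-11.25,"fingers":1},{"translation":[0,0,0],"spin":-11.25,"fingers":1},{"translation":[0,0,0],"spin":-11.25,"fingers":1}]'; done
python3 -m pendant '[{"translation":[0,0,0],"spin":0,"fingers":1},{"translation":[0,0,0],"spin":0,"fingers":1},{"translation":[0,0,0],"spin":0,"fingers":1},{"translation":[0,0,0],"spin":0,"fingers":1},{"translation":[0,0,0],"spin":0,"fingers":1},{"translation":[0,0,0],"spin":0,"fingers":1},{"translation":[0,0,0],"spin":0,"fingers":1},{"translation":[0,0,0],"spin":0,"fingers":1},{"translation":[0,0,0],"spin":0,"fingers":1},{"translation":[0,0,0],"spin":0,"fingers":1},{"translation":[0,0,0],"spin":0,"fingers":1},{"translation":[0,0,0],"spin":0,"fingers":1}]'
python3 - <<'E'
from h import *
a=robot.grab_frame("scene")[130:330,180:440,::-1];b=robot.grab_frame("top")[80:280,180:440,::-1]
cv2.imwrite("pics/open_s.png",cv2.resize(a,None,fx=3,fy=3,interpolation=cv2.INTER_CUBIC))
cv2.imwrite("pics/open_t.png",cv2.resize(b,None,fx=3,fy=3,interpolation=cv2.INTER_CUBIC))
state()
E
```

```text
clock: 5.15
ee_pos: [409.4, -120.8, 272.7]
ee_rot: [-0.001, -0.638, 0.77, 0.001]
wrist_force: [0.2, 0.2, -0.2]
gripper_width: 0.1
clock: 6.35
ee_pos: [409.9, -120.7, 273.3]
ee_rot: [0.0, -0.638, 0.77, -0.0]
wrist_force: [-0.4, -0.0, -0.2]
gripper_width: 0.1
t 6.45 loc [-119.6 -165.3] tipz 259.3 toolY deg 169.24 F [-0.6 -0.5  0.1] w 0.3
```

View pics/open_s.png

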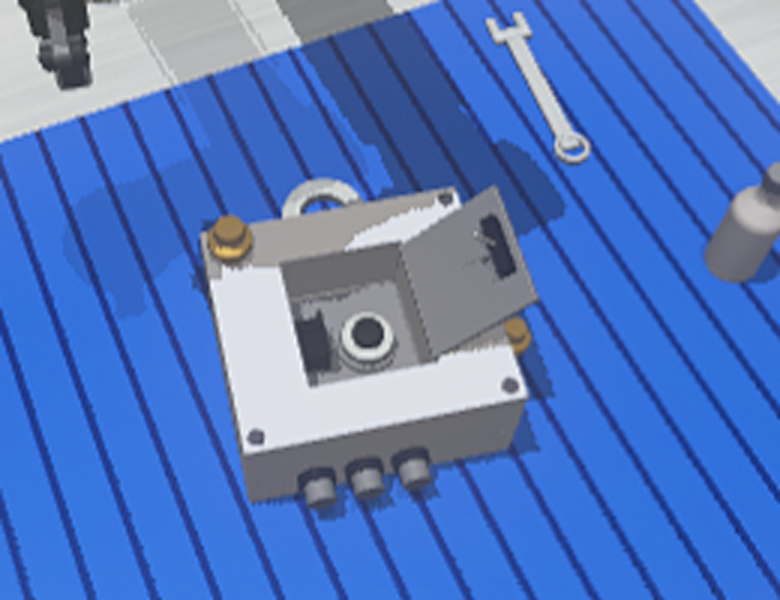

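View pics/open_t.png

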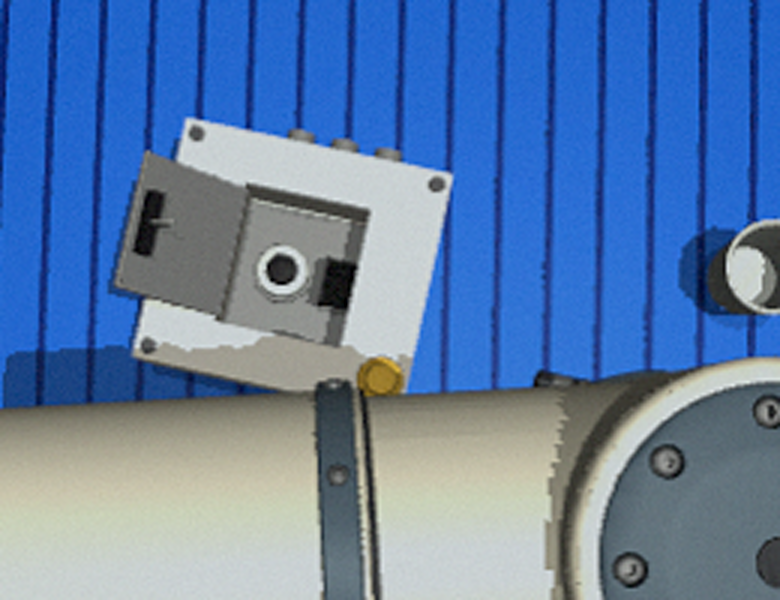

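The flap has opened by itself. The black button shows at (281,268) in the top crop and (369,332) in the scene crop, and the open flap's free edge runs from (148,152) to (115,288) in the top crop.

Run:
```python
from h import *
a=onz("top",np.array([281,268])/3+[180,80],68);b=onz("scene",np.array([369,332])/3+[180,130],68)
print(W2L(a),W2L(b))
for p in([148,152],[115,288]):print(W2L(onz("top",np.array(p)/3+[180,80],159)))
for p in([493,187],[537,298]):print(W2L(onz("scene",np.array(p)/3+[180,130],159)))
shift(0,10,230,169.15)
```

```text
(np.float64(0.9999852963798389), np.float64(9.68716825717919)) (np.float64(1.801894256921355), np.float64(10.681580645345063))
(np.float64(47.716546543147444), np.float64(108.73236888388767))
(np.float64(-48.139986706066644), np.float64(109.85163147555897))
(np.float64(-46.83202303646187), np.float64(109.17267169776736))
(np.float64(46.107837082054246), np.float64(110.80404186439407))
t 6.45 loc [-119.6 -165.3] tipz 259.3 toolY deg 169.24 F [-0.6 -0.5  0.1] w 0.3
shift m [-0.1751 -0.1199  0.0293] spin(+ = world cw) 0.011
```

```bash
python3 -m pendant '[{"translation":[-0.174,-0.121,0],"spin":0,"fingers":1},{"translation":[-0.174,-0.121,0],"spin":0,"fingers":1},{"translation":[-0.174,-0.121,0],"spin":0,"fingers":1},{"translation":[-0.174,-0.121,0],"spin":0,"fingers":1},{"translation":[-0.174,-0.121,0.02],"spin":0,"fingers":1},{"translation":[-0.174,-0.121,0.06],"spin":0,"fingers":1},{"translation":[-0.174,-0.121,0.10],"spin":0,"fingers":1},{"translation":[-0.174,-0.121,0.13],"spin":0,"fingers":1},{"translation":[-0.174,-0.121,0.14],"spin":0,"fingers":1},{"translation":[-0.174,-0.121,0.14],"spin":0,"fingers":1},{"translation":[-0.174,-0.121,0.14],"spin":0,"fingers":1}]'
python3 - <<'E'
from h import *
shift(0.5,10,75,169.15)
E
```

```text
clock: 7.55
ee_pos: [562.5, 27.6, 135.1]
ee_rot: [0.001, -0.638, 0.77, -0.001]
wrist_force: [1.3, 0.2, 0.1]
gripper_width: 0.0
t 7.55 loc [2.3 9.1] tipz 121.1 toolY deg 169.26 F [1.3 0.2 0.1] w 0.0
shift m [-0.0008  0.0019  0.0461] spin(+ = world cw) 0.013
```

```bash
python3 -m pendant '[{"translation":[-0.001,0.001,0.02],"spin":0,"fingers":1},{"translation":[-0.001,0.001,0.04],"spin":0,"fingers":1},{"translation":[-0.001,0.001,0.047],"spin":0,"fingers":1},{"translation":[-0.001,0.001,0.05],"spin":0,"fingers":1},{"translation":[-0.001,0.001,0.05],"spin":0,"fingers":1}]'
python3 - <<'E'
from h import *
state()
a=robot.grab_frame("scene")[130:330,180:440,::-1]
cv2.imwrite("pics/btn_s.png",cv2.resize(a,None,fx=3,fy=3,interpolation=cv2.INTER_CUBIC))
E
```

```text
clock: 8.05
ee_pos: [561.3, 28.8, 84.5]
ee_rot: [0.001, -0.638, 0.77, -0.001]
wrist_force: [-0.3, -0.9, -0.8]
gripper_width: -0.0
t 8.05 loc [ 0.9 10.1] tipz 70.5 toolY deg 169.25 F [-0.3 -0.9 -0.8] w -0.0
```

View pics/btn_s.png

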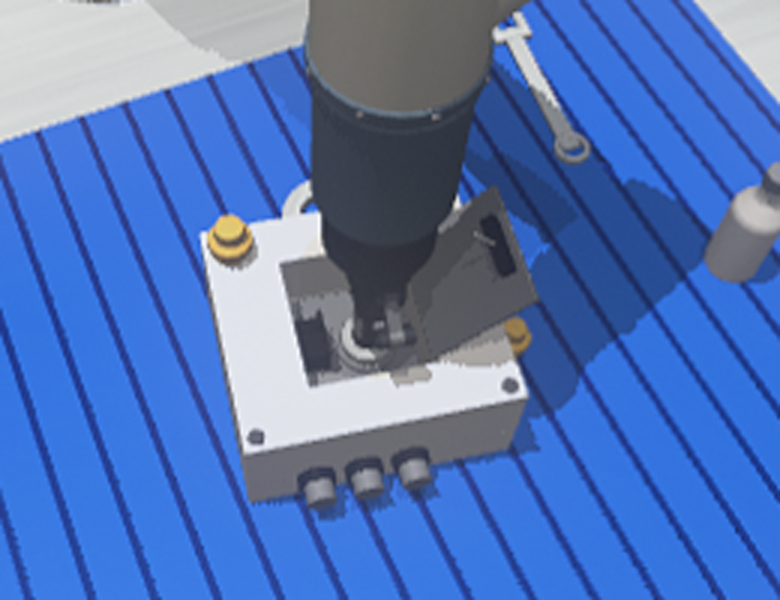

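The fingertips stand on the button axis at about (365,335), and the gripper clears the flap. Now I push in small steps.

```bash
python3 -m pendant '[{"translation":[0,0,0.003],"spin":0,"fingers":1},{"translation":[0,0,0.006],"spin":0,"fingers":1},{"translation":[0,0,0.008],"spin":0,"fingers":1},{"translation":[0,0,0.008],"spin":0,"fingers":1},{"translation":[0,0,0.008],"spin":0,"fingers":1}]'; python3 -m pendant '[{"translation":[0,0,0.002],"spin":0,"fingers":1},{"translation":[0,0,0.002],"spin":0,"fingers":1},{"translation":[0,0,0.002],"spin":0,"fingers":1},{"translation":[0,0,0.002],"spin":0,"fingers":1}]'
```

```text
clock: 8.6
ee_pos: [561.6, 29.0, 76.1]
ee_rot: [0.001, -0.638, 0.77, -0.001]
wrist_force: [2.4, 0.3, 5.0]
gripper_width: -0.1
clock: 9.0
ee_pos: [561.7, 28.9, 75.9]
ee_rot: [0.001, -0.638, 0.77, -0.001]
wrist_force: [-2.5, 0.9, 16.0]
gripper_width: -0.5
```

The button bottomed out (16 N, 0.2 mm further for 2 mm commanded), tip at z 61.9. Next I go up and around behind the flap.

```bash
python3 -m pendant '[{"translation":[0,0,-0.04],"spin":0,"fingers":1},{"translation":[0,0,-0.08],"spin":0,"fingers":1},{"translation":[0,0,-0.12],"spin":0,"fingers":1},{"translation":[0,0,-0.155],"spin":0,"fingers":1},{"translation":[0,0,-0.165],"spin":0,"fingers":1},{"translation":[-0.04,0,-0.165],"spin":0,"fingers":1},{"translation":[-0.08,0,-0.165],"spin":0,"fingers":1},{"translation":[-0.12,0,-0.165],"spin":0,"fingers":1},{"translation":[-0.15,0,-0.165],"spin":0,"fingers":1},{"translation":[-0.15,0,-0.165],"spin":0,"fingers":1},{"translation":[-0.15,0,-0.165],"spin":0,"fingers":1}]'
python3 - <<'E'
from h import *
shift(0,155,155,169.15)
E
```

```text
clock: 10.1
ee_pos: [587.7, 176.5, 236.6]
ee_rot: [-0.002, -0.638, 0.77, 0.001]
wrist_force: [-0.2, -0.3, 0.2]
gripper_width: -0.0
t 10.1 loc [ -0.9 160.1] tipz 222.6 toolY deg 169.3 F [-0.2 -0.3  0.2] w -0.0
shift m [ 0.005  -0.0011  0.0676] spin(+ = world cw) 0.019
```

```bash
python3 -m pendant '[{"translation":[0.005,-0.001,0.03],"spin":0,"fingers":1},{"translation":[0.005,-0.001,0.055],"spin":0,"fingers":1},{"translation":[0.005,-0.001,0.067],"spin":0,"fingers":1},{"translation":[0.005,-0.001,0.067],"spin":0,"fingers":1},{"translation":[0.005,-0.001,0.067],"spin":0,"fingers":1}]'
python3 - <<'E'
from h import *
shift(0,100,155,169.15)
for n,y in(("scene",130),("top",80)):
    a=robot.grab_frame(n)[y:y+200,180:440,::-1]
    cv2.imwrite(f"pics/beh_{n}.png",cv2.resize(a,None,fx=3,fy=3,interpolation=cv2.INTER_CUBIC))
E
```

```text
clock: 10.6
ee_pos: [589.0, 170.6, 172.3]
ee_rot: [0.0, -0.638, 0.77, -0.0]
wrist_force: [0.3, 1.0, 1.2]
gripper_width: 0.1
t 10.6 loc [  1.5 154.6] tipz 158.3 toolY deg 169.22 F [0.3 1.  1.2] w 0.1
shift m [0.0546 0.0015 0.0033] spin(+ = world cw) 0.009
```

View pics/beh_scene.png

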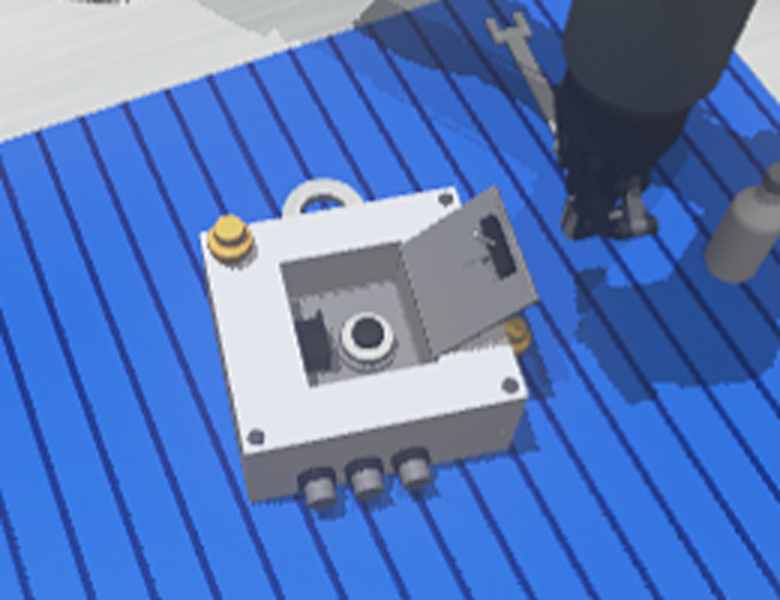

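The fingertips are behind the flap at about (600,225), but too high: the edge is at about z 157. I lower to z 143 and sweep.

```bash
python3 -m pendant '[{"translation":[0,0.001,0.015],"spin":0,"fingers":1},{"translation":[0,0.001,0.015],"spin":0,"fingers":1},{"translation":[0.015,0.001,0.015],"spin":0,"fingers":1},{"translation":[0.03,0.001,0.015],"spin":0,"fingers":1},{"translation":[0.045,0.001,0.015],"spin":0,"fingers":1},{"translation":[0.055,0.001,0.015],"spin":0,"fingers":1},{"translation":[0.065,0.001,0.015],"spin":0,"fingers":1},{"translation":[0.065,0.001,0.015],"spin":0,"fingers":1}]'
python3 - <<'E'
from h import *
shift(0,16,156,169.15)
for n,y in(("scene",130),):
    a=robot.grab_frame(n)[y:y+200,180:440,::-1]
    cv2.imwrite(f"pics/sw_{n}.png",cv2.resize(a,None,fx=3,fy=3,interpolation=cv2.INTER_CUBIC))
E
```

```text
clock: 11.5
ee_pos: [575.5, 105.8, 157.0]
ee_rot: [0.0, -0.637, 0.771, -0.0]
wrist_force: [0.2, 1.2, 2.2]
gripper_width: 0.2
t 11.5 loc [ 0.4 88.3] tipz 143.0 toolY deg 169.16 F [0.2 1.2 2.2] w 0.2
shift m [ 0.0723  0.0004 -0.013 ] spin(+ = world cw) 0.001
```

View pics/sw_scene.png

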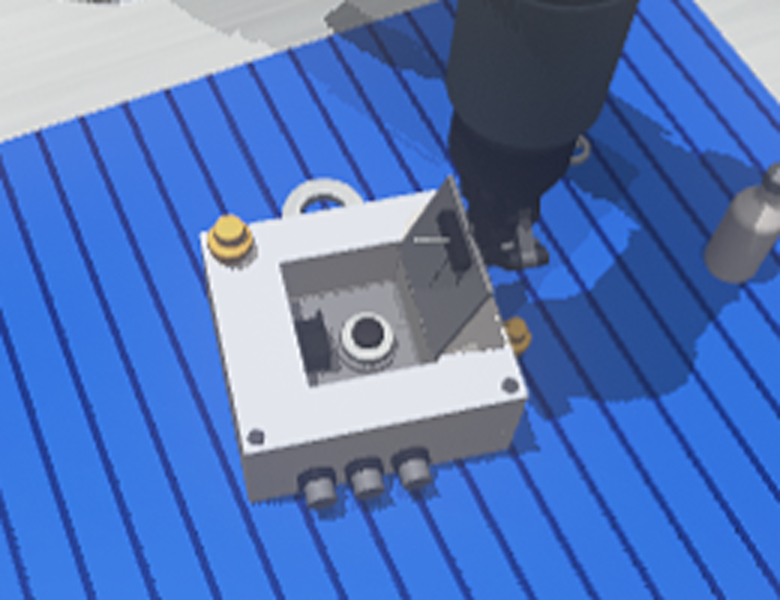

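The flap is following the finger, with its edge from (450,180) to (490,295). Now I continue over the top.

```bash
python3 -m pendant '[{"translation":[0.015,0,-0.005],"spin":0,"fingers":1},{"translation":[0.03,0,-0.010],"spin":0,"fingers":1},{"translation":[0.045,0,-0.013],"spin":0,"fingers":1},{"translation":[0.06,0,-0.013],"spin":0,"fingers":1},{"translation":[0.072,0,-0.013],"spin":0,"fingers":1},{"translation":[0.081,0,-0.009],"spin":0,"fingers":1},{"translation":[0.088,0,-0.005],"spin":0,"fingers":1},{"translation":[0.096,0,0.003],"spin":0,"fingers":1},{"translation":[0.102,0,0.010],"spin":0,"fingers":1},{"translation":[0.106,0,0.018],"spin":0,"fingers":1},{"translation":[0.110,0,0.026],"spin":0,"fingers":1},{"translation":[0.110,0,0.026],"spin":0,"fingers":1}]'
python3 - <<'E'
from h import *
shift(0,-25,100,169.15)
for n,y in(("scene",130),):
    a=robot.grab_frame(n)[y:y+200,180:440,::-1]
    cv2.imwrite(f"pics/sw2_{n}.png",cv2.resize(a,None,fx=3,fy=3,interpolation=cv2.INTER_CUBIC))
E
```

```text
clock: 12.75
ee_pos: [554.0, -1.4, 128.8]
ee_rot: [-0.001, -0.638, 0.77, 0.001]
wrist_force: [-0.5, 1.3, 0.6]
gripper_width: -0.2
t 12.75 loc [ -0.6 -21. ] tipz 114.8 toolY deg 169.22 F [-0.5  1.3  0.6] w -0.2
shift m [ 0.004  -0.0006  0.0148] spin(+ = world cw) 0.008
```

View pics/sw2_scene.png

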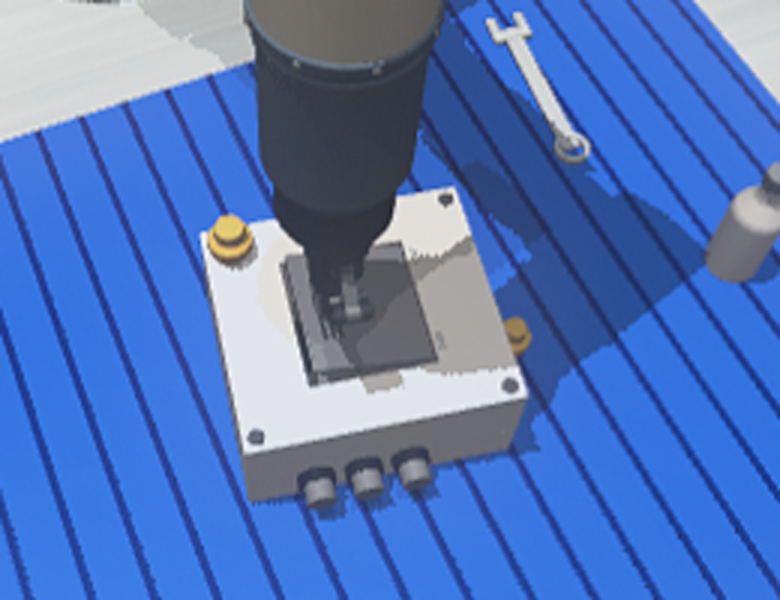

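The flap is almost shut under the fingertips, near (340,310). Now I press it through flush to the stop.

```bash
python3 -m pendant '[{"translation":[0.002,0,0.006],"spin":0,"fingers":1},{"translation":[0.003,0,0.011],"spin":0,"fingers":1},{"translation":[0.004,0,0.016],"spin":0,"fingers":1},{"translation":[0.004,0,0.020],"spin":0,"fingers":1},{"translation":[0.004,0,0.022],"spin":0,"fingers":1},{"translation":[0.004,0,0.023],"spin":0,"fingers":1},{"translation":[0.004,0,0.023],"spin":0,"fingers":1}]'; python3 -m pendant '[{"translation":[0,0,0.002],"spin":0,"fingers":1},{"translation":[0,0,0.002],"spin":0,"fingers":1},{"translation":[0,0,0.002],"spin":0,"fingers":1},{"translation":[0,0,0.002],"spin":0,"fingers":1}]'
```

```text
clock: 13.5
ee_pos: [554.2, -4.7, 107.3]
ee_rot: [-0.0, -0.638, 0.77, -0.0]
wrist_force: [0.6, 0.6, 2.3]
gripper_width: -0.0
clock: 13.9
ee_pos: [554.4, -4.6, 106.2]
ee_rot: [0.0, -0.638, 0.77, -0.0]
wrist_force: [0.2, 0.7, 6.6]
gripper_width: -0.2
```

```bash
python3 -m pendant '[{"translation":[0,0,0.002],"spin":0,"fingers":1},{"translation":[0,0,0.002],"spin":0,"fingers":1},{"translation":[0,0,0.002],"spin":0,"fingers":1},{"translation":[0,0,0.002],"spin":0,"fingers":1}]'; python3 -c "
from h import *
state()"
```

```text
clock: 14.3
ee_pos: [554.5, -4.6, 105.8]
ee_rot: [0.001, -0.638, 0.77, -0.001]
wrist_force: [-5.7, 1.9, 16.2]
gripper_width: 0.1
t 14.3 loc [  0.5 -24. ] tipz 91.8 toolY deg 169.29 F [-5.7  1.9 16.2] w 0.1
```

It is at the stop again, with the same height and force as the first press. I lift off and check.

```bash
python3 -m pendant '[{"translation":[0,0,-0.03],"spin":0,"fingers":1},{"translation":[0,0,-0.07],"spin":0,"fingers":1},{"translation":[0,0,-0.11],"spin":0,"fingers":1},{"translation":[0.02,0,-0.15],"spin":0,"fingers":1},{"translation":[0.06,0.06,-0.17],"spin":0,"fingers":1},{"translation":[0.10,0.10,-0.17],"spin":0,"fingers":1},{"translation":[0.14,0.12,-0.17],"spin":0,"fingers":1},{"translation":[0.18,0.12,-0.17],"spin":0,"fingers":1},{"translation":[0.22,0.12,-0.17],"spin":0,"fingers":1},{"translation":[0.22,0.12,-0.17],"spin":0,"fingers":1}]'
python3 -m pendant '[{"translation":[0,0,0],"spin":0,"fingers":1},{"translation":[0,0,0],"spin":0,"fingers":1},{"translation":[0,0,0],"spin":0,"fingers":1},{"translation":[0,0,0],"spin":0,"fingers":1},{"translation":[0,0,0],"spin":0,"fingers":1},{"translation":[0,0,0],"spin":0,"fingers":1},{"translation":[0,0,0],"spin":0,"fingers":1},{"translation":[0,0,0],"spin":0,"fingers":1},{"translation":[0,0,0],"spin":0,"fingers":1},{"translation":[0,0,0],"spin":0,"fingers":1},{"translation":[0,0,0],"spin":0,"fingers":1},{"translation":[0,0,0],"spin":0,"fingers":1}]'
python3 - <<'E'
from h import *
a0=cv2.imread("pics/scene0.png"); a=np.ascontiguousarray(robot.grab_frame("scene")[:,:,::-1])
d=cv2.absdiff(a0,a)[185:300,240:375].max(2); print("diff frac>40",(d>40).mean())
y=lambda im:[np.round(c,1) for c,s in zip(*(lambda r:(r[3],r[2]))(cv2.connectedComponentsWithStats(cv2.inRange(cv2.cvtColor(im,cv2.COLOR_BGR2HSV)[180:300,235:375],(12,110,60),(32,255,255))))) if 20<s[4]<1000]
print(y(a0),y(a))
cv2.imwrite("pics/end_s.png",cv2.resize(a[130:330,180:440],None,fx=3,fy=3,interpolation=cv2.INTER_CUBIC))
cv2.imwrite("pics/end_t.png",robot.grab_frame("top")[:,:,::-1])
state()
E
```

```text
clock: 15.3
ee_pos: [392.6, -202.5, 273.2]
ee_rot: [-0.001, -0.635, 0.772, 0.0]
wrist_force: [0.5, 0.6, -0.4]
gripper_width: 0.1
clock: 16.5
ee_pos: [395.2, -198.4, 273.3]
ee_rot: [-0.0, -0.638, 0.77, 0.0]
wrist_force: [0.1, -0.0, 0.0]
gripper_width: -0.1
diff frac>40 0.10898550724637682
[array([21. , 28.6]), array([116.6,  58.9])] [array([20.9, 25.5]), array([116.6,  58.9])]
t 16.6 loc [-119.4 -244.3] tipz 259.3 toolY deg 169.23 F [ 1.3  0.1 -1. ] w -0.1
```

View pics/end_s.png

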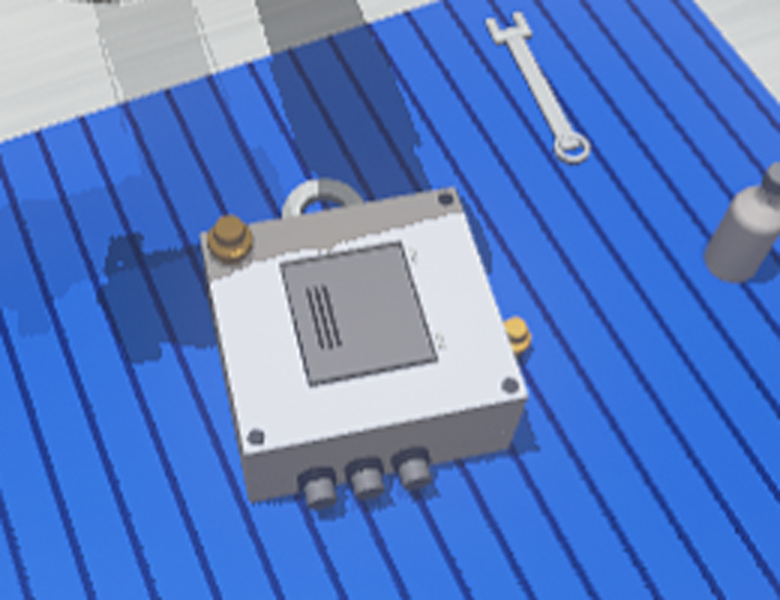

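View pics/end_t.png

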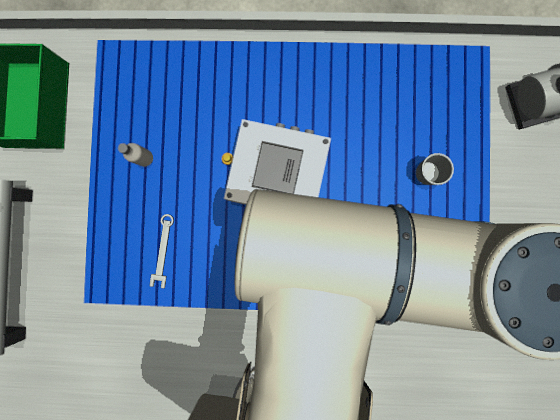

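The flap lies flush at about (358,314) in the scene crop, more than 2 s after release. The coupling at (230,238) and the other parts are where they were. I hand in.

```bash
python3 -c "
from plant import robot
print(robot.sign_off())"
```

```text
the job is handed in; nothing more can be done
None
```

The reset is done and handed in at about 16.6 s. I did everything with the shut fingertips and saw no sign that any loose part moved.

- **Opening:** I pressed the flap at the rib to its stop (about 15 N) and lifted off. It swung fully open by itself.
- **Reset button:** I pushed it until it bottomed. The tip reached z ≈ 62 mm, which is 6 mm below the button's nominal top. It moved only 0.2 mm more for another 2 mm commanded, at 16 N.
- **Closing:** I swung the flap over from behind and pressed it to the same stop (tip z 91.8 mm against 91.6 mm the first time, 16 N), then lifted off.

**Last checks:**
- The scene picture, taken about 2 s after release, shows the flap flush and still shut. The arm was well clear, with the wrist force near zero.
- The nipple, cup, bottle and spanner look unmoved.
- The coupling's colour-mask centre shifted 3 px, and about 11% of the pixels around the box changed. I put both down to the arm's shadow, because the coupling looks in the same place by eye.
- In the last top view the arm hid the coupling, flange and screwdriver. The coupling and flange are visible in the final scene picture. The screwdriver was not re-checked, though the fingertips stayed at z 230 mm or higher on the way to the box.

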